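# Snap the reference-film paddle onto its parking ring

### The job

Put the spectrometer's reference-film paddle away: take it by its orange handle and push its snap hook onto the near leg of the steel parking ring until the red gate flicks shut behind it, never pressing hook and ring together with more than about 20 newtons. Then pull the paddle back gently, with 5 to 10 newtons for a moment, so that the shut gate bears on the ring and proves it is caught. Leave the paddle lying flat on its grey tray, let go, and do not disturb the spool, the bottle or the pen cup.

Things in the scene. Friction and masses are not known exactly. Their poses are not given: they have to be found in the camera images.
- paddle: Loose paddle, about 0.17 kg, 180 mm long, lying flat. Origin: underside of the middle of its orange handle, a block 60 (x) x 20 (y) x 28 (z) mm. +x runs along the paddle to the hook's mouth, +z up. Behind the handle a black disc 58 mm across, 8 mm thick, centre at x = -56 mm, holds the amber film. In front is a flat steel hook (see hook_mouth and hook_end).
- gate (a joint): The hook's red sprung gate, 25 mm long, 4 mm thick, pivoted at paddle x = 75, y = -11 mm. 0 = shut, straight across the mouth; it opens inward only, up to 1.4 rad. Pushing the ring leg in costs 3 to 8 N, and up to 5 N sideways. The gate flicks shut once the leg's centre has come to about paddle x = 47 mm.
- hook_mouth (a point): The middle of the gate line in the hook: paddle x = 75, y = 0, z = 20 mm. The mouth is 19 mm wide at x = 80 mm and flares out to the prong tips at x = 92 mm. A caught leg pulled back meets the shut gate with its centre at paddle x = 68 mm.
- hook_end (a point): The middle of the hook's closed end (inner face): paddle x = 38, y = 0, z = 20 mm; a leg seated against it has its centre at x = 43 mm. The hook is 40 mm wide, its two prongs 26 mm apart inside, and lies 14 to 26 mm above the paddle's underside.
- dock: Fixed grey parking tray, 240 (x) x 90 (y) x 8 (z) mm, origin at the centre of its underside. +x runs from the empty end, where the paddle is to lie, to the upright steel ring: a closed loop of 10 mm round bar in the tray's x-z plane, 65 mm between its two upright legs (near leg: see mount), top 58 mm above the tray. Hook on in the tray's +x direction, paddle's +x along it.
- mount: Slotted foot of the parking ring, flush in the tray on its middle line. Origin: middle of the slot, level with the tray's top, 40 mm along the tray's +x from the tray's origin; axes as the tray's. The axis of the ring's near upright leg stands clamped anywhere within 9 mm of this origin along the tray's x (differs each time, not tracked): feel for it. The mount is rubber and gives 1 mm per 15 N.
- spool: Spool of clear line, 90 mm across, 70 mm tall, loose bystander. Origin: centre of its underside.
- bottle: Clear bottle, 56 mm across, 160 mm tall, loose bystander. Origin: centre of its underside.
- pencup: Cork cup with pens, 72 mm across, pens up to 130 mm high, loose bystander. Origin: centre of its underside.

How it is judged:
On the way, in this order (a step that is already met when the one before it is completed fails the run):
1. the ring's near leg pushes the gate open (more than 0.3 rad) (value of joint gate above 0.3 rad and contact force between mount and paddle above 0.5 N), for 0.04 s.
2. the gate has flicked shut with the near leg inside the hook (value of joint gate below 0.1 rad and x of mount in the frame of paddle between 0.031 and 0.06 m and y of mount in the frame of paddle between -0.013 and 0.013 m), for 0.1 s.
3. the paddle is pulled back so that the shut gate bears on the ring with more than 3 N for 0.3 s (value of joint gate below 0.1 rad and x of mount in the frame of paddle between 0.054 and 0.08 m and y of mount in the frame of paddle between -0.013 and 0.013 m and contact force between mount and paddle above 3 N), for 0.3 s.
At the end, for the whole second after the job is handed in: Near leg inside the hook (mount's origin 31 to 80 mm along the paddle's x, within 13 mm of its middle line), gate shut (under 0.1 rad), paddle flat on the tray (tilt under 0.12 rad, underside under 13 mm above the tray's), let go and still (under 20 mm/s) (value of joint gate below 0.1 rad and x of mount in the frame of paddle between 0.031 and 0.08 m and y of mount in the frame of paddle between -0.013 and 0.013 m and angle between paddle's own z axis and vertical below 0.12 rad and z of paddle in the frame of dock below 0.013 m and linear speed of paddle below 0.02 m/s); the robot touches nothing.
It fails at once if hook and ring are forced together with more than 20 N (contact force between mount and paddle above 20 N).
It fails at once if the caught paddle is pulled back against the gate with more than 12 N (value of joint gate below 0.1 rad and x of mount in the frame of paddle between 0.054 and 0.08 m and contact force between mount and paddle above 12 N).
It fails at once if a bystander is moved by more than 15 mm (distance of any of spool, bottle, pencup from where it was at the start of the episode above 0.015 m).
It also fails if it takes over 56 s, if anything falls off the work surface, if the arm or the gripper's body presses on something with over 40 N, if the wrist force passes 120 N, or if a joint passes its speed limit or range.

### The arm

A 6-joint arm with a two-finger parallel gripper is mounted at the origin on the work surface. World frame = base frame: x ahead of the robot, y to its left, z up, the work surface at z = 0. Lengths are in m, angles in rad, forces in N, time in s.
With the tool pointing down it reaches from about 0.25 to 0.775 m from the base axis. Payload 8.9 kg.
Tool frame: the origin (TCP) lies at the very end of the fingers, on their centre line; the grasp point (between the pads) lies 19 mm behind it; z points along the fingers, y is the line along which they close (so a half turn about z gives the same grasp; the last joint's range is limited). The gripper opens to 85 mm and grips with 20 to 120 N. Pads are 22 mm wide; open, the fingers measure 114 mm over their backs; the gripper's body (76 mm by 85 mm) begins 54 mm behind the grasp point. The pads swing forward as they close: fully open they stand 13 mm farther back than shut.
Start: joints at [-1.406, 0.291, -0.153, 1.127, 0, 1.431], TCP at [0.157, -0.501, 0.201] pointing down, gripper open.
Joint ranges: [-2.52, 2.52], [-0.91, 1.74], [-1.3, 1.37], [-1.96, 2.02], [-1.52, 1.47], [-3.14, 3.14]. Speed limits (rad/s): [2.22, 2.22, 2.79, 3.14, 3.14, 3.14].

### API

Orientations are given as a rotation vector (axis times angle).
In Python, from cell import manip gives the robot as it stands.
- The arm moves only by the tool move_arm, never from a script. Its arguments are lists of equal length, an entry for each row: "delta_pos": the shift along the tool's x, y, z in units of 50 mm (1.0 is 50 mm), a list of three; "twist": the turn, a rotation vector about the tool's x, y, z in units of 5 degrees (1.0 is 5 degrees), a list of three; "hand": the finger opening in mm, from 0 to 85.4. In form: {"delta_pos": [[dx, dy, dz], ...], "twist": [[ax, ay, az], ...], "hand": [hand, ...]}. A call has 1 to 8 rows; each row shifts and turns the commanded pose from where the row before left it, along the tool's axes as they then stand; what a row does not reach is not made up. A row lasts 1/8 s, in which the tool goes at most 62.5 mm and 10.7 degrees, less where a joint would pass 70% of its speed; a pose out of reach is approached as far as the arm can. A call is refused whole if a number of a shift passes 1 or a number of a turn 1, either way. A call with a gripper value outside its range is refused whole. The fingers move at their own pace and stop on an object; "newtons" is the grip in N (left out, the last holds). Time passes only in rows, so rows that do not move let the fingers close. It gives the time, the measured TCP pose, the force, the opening and the grip force at its end, in the units of the state.
- manip.sense(): the state, without advancing time (a new reading comes with each control period).
- manip.read_camera(name): name is "side" or "top" or "wrist"; returns the picture (384x512x3 uint8, red, green, blue); there is no depth.
- manip.camera_info(name): a dict with "K" (3x3 intrinsics, pixels), "k1" (the pictures are not rectified: a ray, as slopes to the right and down, at radius r is drawn at 1 + k1 r^2 times it, then the intrinsics apply), "extrinsics" (4x4, takes a point from world to camera coordinates). Camera axes: x right, y down, z forward; pixel columns grow to the right and rows downward; lengths in m; the calibration is good to about 2 mm. A picture is of the moment at which its call begins: read the wrist's pose just before it. camera_info takes no time and is no camera call; for the wrist camera it gives the pose at the moment of the call.
- manip.finish_job(): hands the job in; it is judged then, once.
Trained networks look in the newest picture that a camera, given by its name, has taken for a name from the list of things; names that differ only in an ending like _2 or _b are one class to them, and where a whole thing is asked for, a point or a joint stands for the part that bears it (a point fixed in the world has none). Each returns a list of dicts, best first, with "p" (0 to 1); they miss things now and then, are a little off and sometimes report something else, mostly with a low value. They report only what shows in the picture. A call takes as long as a camera call.
- manip.search_frame(camera, target): "position" ([x, y, z] in m, in the coordinates of the camera as it stood for that picture, good to about 4 mm: the middle of the surface that is visible of it).
The state is a dict: "time": time; "joint_positions": joint angles; "qvel": joint speeds; "tau": joint torques, N m; "eef_pos": TCP position; "ee_rot": TCP orientation; "wrist_force": force on the tool from outside, world axes, zero at the start; "moment": the same for the moment, N m; "finger_gap": opening from 0.0 (shut) to 1.0 (fully open); "gripper_force": force on a finger pad.
Only numpy, scipy, OpenCV 4.12 (cv2) and the standard library are available. Lean on these libraries where they do the work, as an engineer would, in place of code of your own. Each camera call takes 0.05 s, during which the arm holds its last target. There are 200 camera calls.

## Working session

There is one attempt and no reset: what is moved stays moved. The work goes in short steps, Python scripts to look and compute and a tool call to move; the robot and the scene stay as the last step left them, time stands still between calls to the robot, and variables do not carry over. Pictures are saved under pics/ and viewed, at most 10 in all, crops included, and the job is handed in when it is done.

Besides the shell and the picture viewer there is one more tool, called after "Call:" as name(argument=value, ...) on one line, values as JSON. move_arm: Moves the arm, as the interface text tells. Its arguments: {"type":"object","properties":{"delta_pos":{"type":"array"},"twist":{"type":"array"},"hand":{"type":"array"},"newtons":{"type":"number"}},"required":["delta_pos","twist","hand"]}

```bash
mkdir -p pics; ls
cat > h.py <<'E'
import numpy as np,cv2
from cell import manip
def towld(name,p):
    E=np.array(manip.camera_info(name)["extrinsics"]); return np.linalg.inv(E)[:3]@np.r_[p,1]
def proj(name,P,info=None):
    c=info or manip.camera_info(name);E=np.array(c["extrinsics"]);K=np.array(c["K"])
    q=(E@np.c_[np.atleast_2d(P),np.ones(len(np.atleast_2d(P)))].T)[:3];s=q[:2]/q[2];s=s*(1+c["k1"]*(s**2).sum(0))
    return (K[:2,:2]@s+K[:2,2:]).T
def ray(name,uv,z,info=None):
    "pixel -> world point at height z"
    c=info or manip.camera_info(name);E=np.array(c["extrinsics"]);K=np.array(c["K"])
    d=np.linalg.inv(K)@np.r_[uv,1];d=d[:2];s=d.copy()
    for _ in range(20): s=d/(1+c["k1"]*(s@s))
    R=E[:3,:3];o=-R.T@E[:3,3];v=R.T@np.r_[s,1]
    return o+v*(z-o[2])/v[2]
def snap(name,f):
    im=manip.read_camera(name);cv2.imwrite("pics/"+f,im[:,:,::-1]);return im
def st():
    s=manip.sense();from scipy.spatial.transform import Rotation as R
    print(s["time"],np.round(s["eef_pos"],4),np.round(s["ee_rot"],3),np.round(s["wrist_force"],2),s["finger_gap"],s["gripper_force"]);M=R.from_rotvec(s["ee_rot"]).as_matrix();print(M.round(3));return s,M
E
python3 - <<'E'
from h import *
st()
a=snap("top","top.png");
for t in ["paddle","hook_mouth","dock","mount","spool","bottle","pencup"]:
    for r in manip.search_frame("top",t)[:2]: print(t,round(r["p"],2),towld("top",r["position"]).round(4))
b=snap("side","side.png")
E
```

```text
pics
0.0 [ 0.157  -0.5005  0.2002] [-3.104 -0.475  0.   ] [-0.46 -0.71  0.19] 1.0047159692712408 0.0
[[ 0.954  0.299 -0.   ]
 [ 0.299 -0.954  0.001]
 [ 0.    -0.001 -1.   ]]
paddle 0.56 [0.4747 0.1834 0.021 ]
hook_mouth 0.95 [0.468  0.1871 0.0181]
dock 0.72 [ 0.5285 -0.1543  0.0054]
dock 0.31 [0.4749 0.1857 0.021 ]
mount 0.75 [ 0.5981 -0.1395  0.0082]
spool 0.57 [ 0.7738 -0.0153  0.0697]
spool 0.51 [ 0.5683 -0.391   0.0556]
bottle 0.86 [0.6439 0.3838 0.1073]
pencup 0.86 [ 0.5665 -0.3914  0.0578]
pencup 0.7 [0.4727 0.1868 0.0225]
```

View pics/top.png

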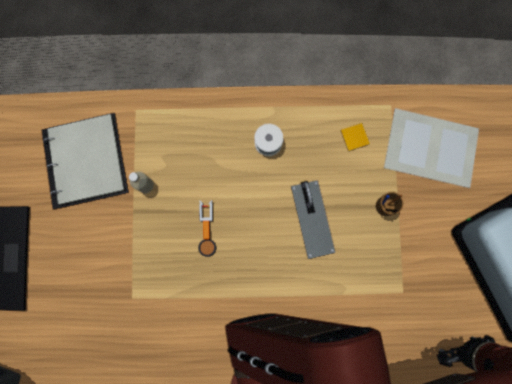

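View pics/side.png

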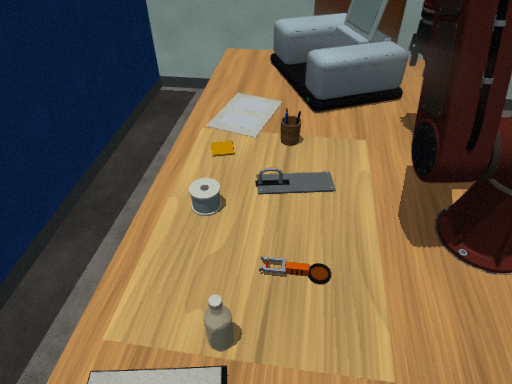

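The top view shows the paddle at about (207,228), hook up (+x) and disc at (207,247). The tray's corners are near (291,186), (318,181), (334,250) and (308,257), with the ring near (308,197). The spool is at (269,140), the bottle at (141,183) and the pen cup at (390,206). The side view agrees.

Run:
```python
from h import *
im=cv2.imread("pics/top.png")
hsv=cv2.cvtColor(im,cv2.COLOR_BGR2HSV)
for uv,z in [((291,186),.008),((318,181),.008),((334,250),.008),((308,257),.008),((207,247),.008),((206.5,229),.028),((206,208),.026)]: print(uv,ray("top",np.array(uv,float),z).round(4))
s,M=st()
E=np.linalg.inv(np.array(manip.camera_info("wrist")["extrinsics"]));print(M.T@(E[:3,3]-s["eef_pos"]),(M.T@E[:3,:3]).round(3)); print(manip.camera_info("wrist")["K"])
```

```text
(291, 186) [ 0.6357 -0.0856  0.008 ]
(318, 181) [ 0.6502 -0.1735  0.008 ]
(334, 250) [ 0.4276 -0.216   0.008 ]
(308, 257) [ 0.4077 -0.1327  0.008 ]
(207, 247) [0.4456 0.1859 0.008 ]
(206.5, 229) [0.5012 0.1851 0.028 ]
(206, 208) [0.5678 0.1866 0.026 ]
0.45 [ 0.1571 -0.5009  0.2008] [-3.105 -0.475  0.   ] [-0.3   0.61 -0.46] 1.003070991603868 0.0
[[ 0.954  0.299 -0.   ]
 [ 0.299 -0.954  0.   ]
 [ 0.    -0.    -1.   ]]
[ 0.08220253 -0.00058757 -0.17408605] [[-0.001 -0.948 -0.317]
 [ 1.    -0.001  0.   ]
 [-0.001 -0.317  0.948]]
[[266.60082158   0.         255.09371775]
 [  0.         266.60082158 192.55948033]
 [  0.           0.           1.        ]]
```

Call:
move_arm(delta_pos=[[0.65,-0.695,0],[0.65,-0.695,0],[0.65,-0.695,0],[0.65,-0.695,0],[0.65,-0.695,0],[0.65,-0.695,0],[0.65,-0.695,0],[0.65,-0.695,0]], twist=[[0,0,0],[0,0,0],[0,0,0],[0,0,0],[0,0,0],[0,0,0],[0,0,0],[0,0,0]], hand=[85,85,85,85,85,85,85,85])

```text
time: 1.45
eef_pos: [0.3225, -0.1566, 0.2011]
ee_rot: [3.105, 0.475, 0.001]
wrist_force: [0.4, -0.1, -0.1]
finger_gap: 0.994
gripper_force: 0.0
```

Call:
move_arm(delta_pos=[[0.65,-0.695,0],[0.65,-0.695,0],[0.65,-0.695,0],[0.65,-0.695,0],[0.65,-0.695,0],[0.65,-0.695,0],[0.65,-0.695,0],[0.65,-0.695,0]], twist=[[0,0,0],[0,0,0],[0,0,0],[0,0,0],[0,0,0],[0,0,0],[0,0,0],[0,0,0]], hand=[85,85,85,85,85,85,85,85])

```text
time: 2.45
eef_pos: [0.4875, 0.1868, 0.2009]
ee_rot: [3.105, 0.476, 0.001]
wrist_force: [1.0, 1.0, 0.2]
finger_gap: 0.995
gripper_force: 0.0
```

Call:
move_arm(delta_pos=[[0,0,0],[0,0,0],[0,0,0],[0,0,0],[0,0,0]], twist=[[0,0,0.87],[0,0,0.87],[0,0,0.87],[0,0,0.87],[0,0,0]], hand=[85,85,85,85,85])

```text
time: 3.08
eef_pos: [0.4941, 0.1293, 0.2009]
ee_rot: [-3.091, -0.123, 0.01]
wrist_force: [-0.2, -0.8, -0.4]
finger_gap: 0.997
gripper_force: 0.0
```

Run:
```python
from h import *
s,M=st()
import json
c=manip.camera_info("wrist");json.dump({k:np.array(v).tolist() for k,v in c.items()},open("w1.json","w"))
im=snap("wrist","w1.png")
for t in ["paddle","hook_mouth","gate"]:
    for r in manip.search_frame("wrist",t)[:2]: print(t,round(r["p"],2),towld("wrist",r["position"]).round(4))
h=cv2.cvtColor(im,cv2.COLOR_RGB2HSV)
```

```text
3.075 [0.4941 0.1293 0.2009] [-3.091 -0.123  0.01 ] [-0.22 -0.83 -0.42] 0.9970691302397728 0.0
[[ 0.997  0.079 -0.008]
 [ 0.079 -0.996  0.048]
 [-0.004 -0.049 -0.999]]
paddle 0.94 [0.4964 0.195  0.0228]
hook_mouth 0.9 [0.5022 0.1899 0.0277]
gate 0.57 [0.5769 0.1941 0.0248]
```

View pics/w1.png

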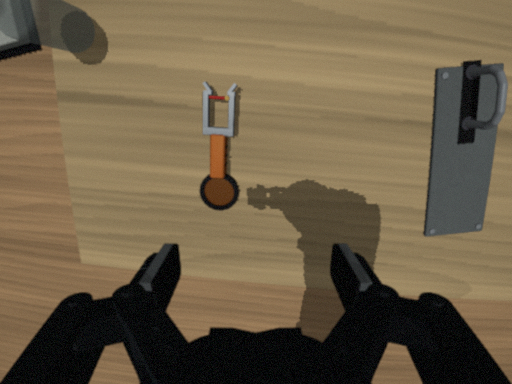

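The wrist view shows the hook at (220,110), handle at (218,157), disc at (220,191) and the tray with its ring at right. The turn pulled the tool off its position, so I'll check the joints.

Run:
```python
from h import *
s,M=st();print(np.round(s["joint_positions"],3),np.round(s["qvel"],3))
import json
c=json.load(open("w1.json"))
for uv,z in [((220,191),.008),((218,139),.028),((218,176),.028),((220.5,131),.026),((220,98),.022),((220.5,89),.026),((218,157),.028)]:print(uv,ray("wrist",np.array(uv,float),z,c).round(4))
for uv in [(437,70),(503,65),(484,231),(427,235)]:print(uv,ray("wrist",np.array(uv,float),.008,c).round(4))
```

```text
3.275 [0.4938 0.131  0.2009] [-3.09  -0.128  0.01 ] [ 0.46  0.78 -0.25] 0.9934501273774299 0.0
[[ 0.997  0.082 -0.008]
 [ 0.083 -0.995  0.048]
 [-0.004 -0.049 -0.999]]
[ 0.082  0.263 -0.193  1.12   0.049  3.141] [ 0.005 -0.001 -0.001  0.002 -0.    -0.   ]
(220, 191) [0.4494 0.1873 0.008 ]
(218, 139) [0.5274 0.1894 0.028 ]
(218, 176) [0.4775 0.1876 0.028 ]
(220.5, 131) [0.5376 0.1868 0.026 ]
(220, 98) [0.5784 0.1899 0.022 ]
(220.5, 89) [0.5891 0.189  0.026 ]
(218, 157) [0.5036 0.1885 0.028 ]
(437, 70) [ 0.6378 -0.0816  0.008 ]
(503, 65) [ 0.6554 -0.1691  0.008 ]
(484, 231) [ 0.4229 -0.2214  0.008 ]
(427, 235) [ 0.4084 -0.1318  0.008 ]
```

Call:
move_arm(delta_pos=[[0,0,0],[0,0,0]], twist=[[0,0,0],[0,0,0]], hand=[85,85])

```text
time: 3.52
eef_pos: [0.4938, 0.1308, 0.2009]
ee_rot: [-3.09, -0.127, 0.01]
wrist_force: [0.5, 0.2, -0.0]
finger_gap: 0.996
gripper_force: 0.0
```

J6 hit its limit, so I'll use the equivalent half-turn grasp (yaw ≈ π).

Call:
move_arm(delta_pos=[[0,0,0],[0,0,0],[0,0,0],[0,0,0],[0,0,0],[0,0,0],[0,0,0],[0,0,0]], twist=[[0,0,-1],[0,0,-1],[0,0,-1],[0,0,-1],[0,0,-1],[0,0,-1],[0,0,-1],[0,0,-1]], hand=[85,85,85,85,85,85,85,85])

```text
time: 4.53
eef_pos: [0.4939, 0.1305, 0.2009]
ee_rot: [-2.86, -1.18, -0.017]
wrist_force: [0.3, -0.8, 0.2]
finger_gap: 0.997
gripper_force: 0.0
```

Call:
move_arm(delta_pos=[[0,0,0],[0,0,0],[0,0,0],[0,0,0],[0,0,0],[0,0,0],[0,0,0],[0,0,0]], twist=[[0,0,-1],[0,0,-1],[0,0,-1],[0,0,-1],[0,0,-1],[0,0,-1],[0,0,-1],[0,0,-1]], hand=[85,85,85,85,85,85,85,85])

```text
time: 5.52
eef_pos: [0.4938, 0.1305, 0.2008]
ee_rot: [-2.288, -2.091, -0.041]
wrist_force: [-0.5, -1.1, -0.5]
finger_gap: 0.992
gripper_force: 0.0
```

Call:
move_arm(delta_pos=[[0,0,0],[0,0,0],[0,0,0],[0,0,0],[0,0,0],[0,0,0],[0,0,0],[0,0,0]], twist=[[0,0,-1],[0,0,-1],[0,0,-1],[0,0,-1],[0,0,-1],[0,0,-1],[0,0,-1],[0,0,-1]], hand=[85,85,85,85,85,85,85,85])

```text
time: 6.52
eef_pos: [0.4939, 0.1305, 0.2008]
ee_rot: [-1.44, -2.758, -0.061]
wrist_force: [-0.4, 0.4, -0.5]
finger_gap: 0.999
gripper_force: 0.0
```

Call:
move_arm(delta_pos=[[0,0,0],[0,0,0],[0,0,0],[0,0,0],[0,0,0],[0,0,0],[0,0,0],[0,0,0]], twist=[[0,0,-1],[0,0,-1],[0,0,-1],[0,0,-1],[0,0,-1],[0,0,-1],[0,0,-1],[0,0,-1]], hand=[85,85,85,85,85,85,85,85])

```text
time: 7.52
eef_pos: [0.4938, 0.1305, 0.2008]
ee_rot: [-0.412, -3.099, -0.073]
wrist_force: [-0.8, -0.5, 0.1]
finger_gap: 0.994
gripper_force: 0.0
```

```bash
cat >> h.py <<'E'
def plan(pos,yaw):
    "shift (tool axes, x50mm) and twist (x5deg) to reach pos with tool down and tool-x at yaw"
    from scipy.spatial.transform import Rotation as R
    s,M=st();T=np.array([[np.cos(yaw),np.sin(yaw),0],[np.sin(yaw),-np.cos(yaw),0],[0,0,-1]])
    print("shift",(M.T@(np.array(pos)-s["eef_pos"])/.05).round(3),"twist",(R.from_matrix(M.T@T).as_rotvec()/np.radians(5)).round(3))
E
python3 - <<'E'
from h import *
plan([.503,.188,.2],np.pi+.02)
print(manip.sense()["joint_positions"])
E
```

```text
7.525 [0.4938 0.1305 0.2008] [-0.412 -3.099 -0.073] [-0.77 -0.5   0.09] 0.9942354531756458 0.0
[[-0.965  0.261 -0.008]
 [ 0.261  0.964  0.048]
 [ 0.021  0.044 -0.999]]
shift [0.122 1.155 0.071] twist [ 0.539 -0.162 -3.258]
[ 0.08096492  0.26261364 -0.19300417  1.11954502  0.04876581  0.34519006]
```

Call:
move_arm(delta_pos=[[0,0,0],[0,0,0],[0,0,0],[0,0,0],[-0.1,0.57,0.4],[-0.1,0.57,0.4],[0,0,0.8],[0,0,0]], twist=[[0.135,-0.04,-0.815],[0.135,-0.04,-0.815],[0.135,-0.04,-0.815],[0.135,-0.04,-0.815],[0,0,0],[0,0,0],[0,0,0],[0,0,0]], hand=[85,85,85,85,85,85,85,85])

```text
time: 8.52
eef_pos: [0.5005, 0.1874, 0.1186]
ee_rot: [0.028, -3.136, 0.002]
wrist_force: [-1.6, -0.7, 0.5]
finger_gap: 0.999
gripper_force: 0.0
```

Run:
```python
from h import *
c=manip.camera_info("wrist");import json;json.dump({k:np.array(v).tolist() for k,v in c.items()},open("w2.json","w"))
im=snap("wrist","w2.png")
for t in ["paddle","hook_mouth","gate"]:
    for r in manip.search_frame("wrist",t)[:2]: print(t,round(r["p"],2),towld("wrist",r["position"]).round(4))
plan([.503,.188,.006],np.pi+.02)
```

```text
paddle 0.95 [0.4724 0.1904 0.0129]
paddle 0.18 [0.5781 0.1926 0.0289]
hook_mouth 0.57 [0.4759 0.1917 0.0117]
gate 0.53 [0.5794 0.1919 0.0275]
8.725 [0.504  0.1875 0.1225] [-2.60e-02  3.14e+00  1.00e-03] [ 0.22 -0.28 -0.31] 0.9995434043497717 0.0
[[-1.    -0.017  0.002]
 [-0.017  1.     0.   ]
 [-0.002  0.    -1.   ]]
shift [0.024 0.01  2.33 ] twist [ 0.004  0.023 -0.04 ]
```

View pics/w2.png

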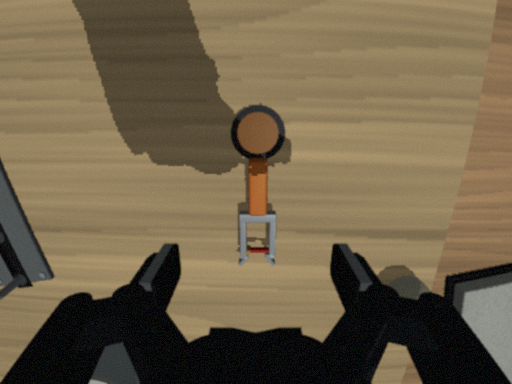

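The disc shows at (258,132), the handle from (258,160) to (258,213), and the mouth at (258,250).

Run:
```python
from h import *
import json
c=json.load(open("w2.json"))
im=cv2.imread("pics/w2.png");h=cv2.cvtColor(im,cv2.COLOR_BGR2HSV)
m=cv2.inRange(h,(5,180,120),(16,255,255));m[:155]=0
ys,xs=np.where(m[:, 230:290]>0);print(ys.min(),ys.max(),[ (r,xs[ys==r].mean()+230) for r in (165,180,195,208) if (ys==r).any()])
for uv,z in [((258,132),.008),((258.3,161),.028),((258.3,213),.028),((258,187),.028),((258,250),.022),((258,237),.026),((241,220),.026),((275.5,220),.026)]:print(uv,ray("wrist",np.array(uv,float),z,c).round(4))
```

```text
166 214 [(180, np.float64(254.14285714285714)), (195, np.float64(255.11111111111111)), (208, np.float64(257.1666666666667))]
(258, 132) [0.447  0.1899 0.008 ]
(258.3, 161) [0.4739 0.1906 0.028 ]
(258.3, 213) [0.5305 0.1917 0.028 ]
(258, 187) [0.5013 0.1908 0.028 ]
(258, 250) [0.5793 0.1925 0.022 ]
(258, 237) [0.5604 0.1921 0.026 ]
(241, 220) [0.54  0.173 0.026]
(275.5, 220) [0.5393 0.2108 0.026 ]
```

Call:
move_arm(delta_pos=[[0.03,0.05,0.58],[0,0,0.58],[0,0,0.58],[0,0,0.58],[0,0,0],[0,0,0],[0,0,0],[0,0,0]], twist=[[0,0,0],[0,0,0],[0,0,0],[0,0,0],[0,0,0],[0,0,0],[0,0,0],[0,0,0]], hand=[85,85,85,85,85,10,10,10], newtons=60)

```text
time: 9.72
eef_pos: [0.502, 0.1901, 0.0058]
ee_rot: [-0.027, 3.14, 0.0]
wrist_force: [0.4, 0.5, -0.1]
finger_gap: 0.369
gripper_force: 0.0
```

Call:
move_arm(delta_pos=[[0,0,0],[0,0,0],[0,0,0],[0,0,0]], twist=[[0,0,0],[0,0,0],[0,0,0],[0,0,0]], hand=[10,10,10,10])

```text
time: 10.22
eef_pos: [0.5013, 0.19, 0.0048]
ee_rot: [0.027, -3.141, 0.0]
wrist_force: [0.2, 0.1, -0.3]
finger_gap: 0.117
gripper_force: 0.0
```

Gap of 10 mm and zero force: the grasp may have missed. I'll look.

Run:
```python
from h import *
a=snap("wrist","w3.png");b=snap("side","s3.png")
b=cv2.resize(b[180:330,180:380],(400,300),interpolation=cv2.INTER_CUBIC);a=cv2.resize(a,(400,300))
cv2.imwrite("pics/c3.png",np.hstack([a,b])[:,:,::-1]);st()
```

```text
10.325 [0.5013 0.19   0.0048] [ 0.027 -3.141  0.   ] [0.92 0.25 0.14] 0.1220564543930399 0.0
[[-1.    -0.017 -0.   ]
 [-0.017  1.    -0.   ]
 [ 0.    -0.    -1.   ]]
```

View pics/c3.png

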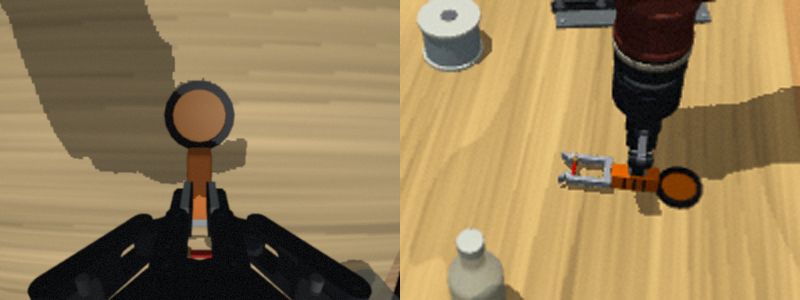

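The fingers flank the handle in the wrist view, (190–210,185–220). I'll close fully to see whether there is grip.

Call:
move_arm(delta_pos=[[0,0,0],[0,0,0],[0,0,0],[0,0,0]], twist=[[0,0,0],[0,0,0],[0,0,0],[0,0,0]], hand=[0,0,0,0], newtons=60)

```text
time: 10.82
eef_pos: [0.5013, 0.19, 0.0049]
ee_rot: [0.027, -3.141, 0.0]
wrist_force: [0.4, 0.5, -0.5]
finger_gap: 0.003
gripper_force: 0.0
```

Run:
```python
from h import *
s=manip.sense();print(s["joint_positions"])
b=snap("side","s4.png");a=snap("wrist","w4.png")
P=np.array(s["eef_pos"]);print("tcp side",proj("side",P),"tcp wrist",proj("wrist",P),"top",proj("top",P))
p=proj("side",P)[0];q=proj("wrist",P)[0]
cb=cv2.resize(b[190:310,220:380],(400,300),interpolation=cv2.INTER_CUBIC);cv2.drawMarker(cb,tuple(int(v) for v in (p-[220,190])*2.5),(0,255,0),0,15)
ca=cv2.resize(a[150:380,100:410],(400,300));cv2.drawMarker(ca,tuple(int(v) for v in (q-[100,150])*1.3),(0,255,0),0,15)
cv2.imwrite("pics/c4.png",np.hstack([ca,cb])[:,:,::-1])
```

```text
[ 2.25821327e-01  5.02810644e-01 -4.00839299e-01  6.67401104e-01
 -3.59363896e-05  2.08873403e-01]
tcp side [[297.7285293  271.03222773]] tcp wrist [[254.29067756 222.88604079]] top [[205.73763258 229.49047264]]
```

View pics/c4.png

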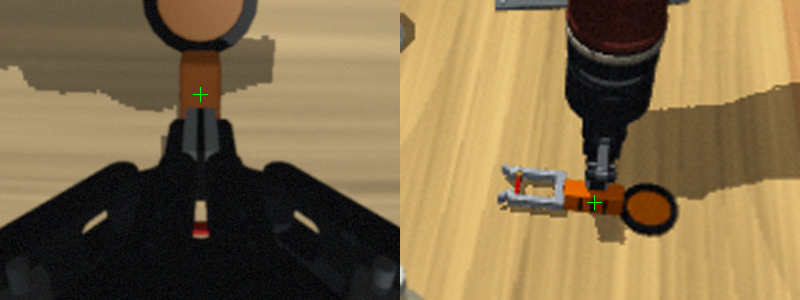

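Run:
```python
from h import *
for z in (.005,.02,.03,.04): print(z,proj("side",[.5013,.19,z]).round(1),proj("wrist",[.5013,.19,z]).round(1),proj("wrist",[.4903,.19,z]).round(1))
c=cv2.imread("pics/w4.png");print(c[215:245:2,254].tolist())
```

```text
0.005 [[297.7 271. ]] [[254.3 222.9]] [[254.6 208.7]]
0.02 [[298.2 267.4]] [[254.3 232.5]] [[254.5 217.3]]
0.03 [[298.5 264.9]] [[254.2 239.8]] [[254.5 223.9]]
0.04 [[298.8 262.4]] [[254.1 248. ]] [[254.4 231.3]]
[[22, 59, 108], [27, 59, 110], [26, 57, 107], [24, 59, 111], [25, 61, 108], [27, 64, 111], [25, 60, 109], [28, 61, 110], [26, 57, 107], [18, 28, 43], [18, 15, 14], [5, 1, 7], [14, 12, 8], [0, 0, 0], [19, 17, 18]]
```

Both views put the real fingertips about 25 mm above the reported TCP. So the fingers shut just over the handle, which wasn't touched. I'll open, then go lower by feel.

Call:
move_arm(delta_pos=[[0,0,0],[0,0,0],[0,0,0],[0,0,0],[0,0,0],[0,0,0.1],[0,0,0.1],[0,0,0]], twist=[[0,0,0],[0,0,0],[0,0,0],[0,0,0],[0,0,0],[0,0,0],[0,0,0],[0,0,0]], hand=[70,70,70,70,70,70,70,70])

```text
time: 11.92
eef_pos: [0.5008, 0.1899, -0.0057]
ee_rot: [0.027, -3.14, 0.0]
wrist_force: [0.6, -0.1, -0.6]
finger_gap: 0.813
gripper_force: 0.0
```

Call:
move_arm(delta_pos=[[0,0,0.1],[0,0,0.08],[0,0,0]], twist=[[0,0,0],[0,0,0],[0,0,0]], hand=[70,70,70])

```text
time: 12.3
eef_pos: [0.501, 0.1899, -0.0145]
ee_rot: [0.027, -3.14, 0.0]
wrist_force: [-0.0, 0.9, 0.6]
finger_gap: 0.821
gripper_force: 0.0
```

Call:
move_arm(delta_pos=[[-0.02,0,0.06],[0,0,0],[0,0,0],[0,0,0],[0,0,0],[0,0,0]], twist=[[0,0,0],[0,0,0],[0,0,0],[0,0,0],[0,0,0],[0,0,0]], hand=[70,30,30,5,5,5], newtons=60)

```text
time: 13.05
eef_pos: [0.5025, 0.19, -0.0168]
ee_rot: [-0.027, 3.141, -0.0]
wrist_force: [-1.3, -0.9, 6.1]
finger_gap: 0.218
gripper_force: 59.5
```

Run:
```python
from h import *
st()
```

```text
13.05 [ 0.5025  0.19   -0.0168] [-0.027  3.141 -0.   ] [-1.28 -0.91  6.06] 0.21785814382957697 59.504899978637695
[[-1.    -0.017  0.   ]
 [-0.017  1.    -0.   ]
 [-0.    -0.    -1.   ]]
```

Gripped at 59.5 N. Next I'll lift and carry it to the tray.

Call:
move_arm(delta_pos=[[0,0,-0.3],[0,0,-0.6],[0,0,-0.6],[0.1,-0.4,-0.5],[0.12,-0.6,0],[0.12,-0.6,0],[0.12,-0.6,0],[0.12,-0.6,0]], twist=[[0,0,0],[0,0,0],[0,0,0],[0,0,0],[0,0,0],[0,0,0],[0,0,0],[0,0,0]], hand=[5,5,5,5,5,5,5,5])

```text
time: 14.05
eef_pos: [0.4755, 0.0486, 0.0836]
ee_rot: [-0.027, 3.141, -0.0]
wrist_force: [-0.4, -1.0, -1.4]
finger_gap: 0.216
gripper_force: 59.0
```

Call:
move_arm(delta_pos=[[0.12,-0.6,0],[0.12,-0.6,0],[0.12,-0.6,0],[0.12,-0.6,0],[0.12,-0.6,0],[0.12,-0.6,0],[0.12,-0.6,0],[0,-0.2,0]], twist=[[0,0,0],[0,0,0],[0,0,0],[0,0,0],[0,0,0],[0,0,0],[0,0,0],[0,0,0]], hand=[5,5,5,5,5,5,5,5])

```text
time: 15.05
eef_pos: [0.4373, -0.1725, 0.0835]
ee_rot: [-0.024, 3.141, -0.001]
wrist_force: [1.0, 0.3, -1.4]
finger_gap: 0.214
gripper_force: 59.0
```

Call:
move_arm(delta_pos=[[0,0,0],[0,0,0],[0,0,0],[0,0,0]], twist=[[0,0,-0.7],[0,0,-0.7],[0,0,-0.7],[0,0,0]], hand=[5,5,5,5])

```text
time: 15.55
eef_pos: [0.4376, -0.1706, 0.0832]
ee_rot: [0.314, -3.126, -0.0]
wrist_force: [-0.1, 0.4, -1.2]
finger_gap: 0.22
gripper_force: 59.0
```

Run:
```python
from h import *
s,M=st()
import json
c=manip.camera_info("wrist");json.dump({k:np.array(v).tolist() for k,v in c.items()},open("w5.json","w"))
im=snap("wrist","w5.png")
for t in ["dock","mount","hook_mouth","gate"]:
    for r in manip.search_frame("wrist",t)[:1]: print(t,round(r["p"],2),towld("wrist",r["position"]).round(4))
```

```text
15.55 [ 0.4376 -0.1706  0.0832] [ 0.314 -3.126 -0.   ] [-0.08  0.37 -1.24] 0.2197345491756989 59.00898456573486
[[-0.98  -0.199 -0.   ]
 [-0.199  0.98   0.   ]
 [ 0.     0.    -1.   ]]
dock 0.63 [ 0.4651 -0.1447  0.0087]
mount 0.72 [ 0.5835 -0.1424  0.008 ]
hook_mouth 0.56 [ 0.3887 -0.177   0.1112]
```

View pics/w5.png

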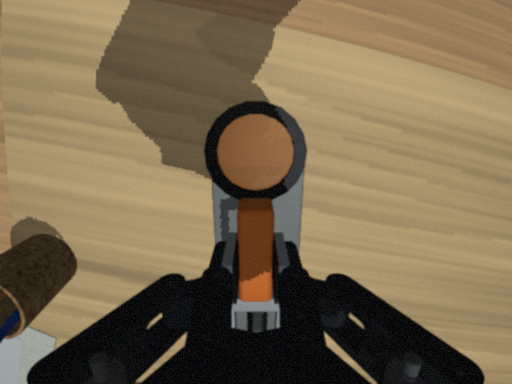

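The tray's edges show beside the disc at about columns 213 and 303 (rows 190–240), and the paddle is straight in the grip. I'll fit the tray axis and the paddle offset.

Run:
```python
from h import *
import json
c=json.load(open("w5.json"));im=cv2.imread("pics/w5.png").astype(int)
h=cv2.cvtColor(im.astype(np.uint8),cv2.COLOR_BGR2HSV)
L=[];Rr=[]
for r in range(185,243,3):
    sat=h[r,:,1].astype(float); g=np.convolve(sat,[1,1,1,-1,-1,-1],'same')
    l=195+np.argmin(g[195:225]);q=295+np.argmax(g[295:318]); l2=195+np.argmax(np.abs(g[195:225]));q2=295+np.argmax(np.abs(g[295:318]))
    L.append((l2,r));Rr.append((q2,r))
print(L[::3],Rr[::3])
def fit(px):
    P=np.array([ray("wrist",np.array(p,float),.008,c)[:2] for p in px]);a=cv2.fitLine(P.astype(np.float32),cv2.DIST_HUBER,0,.001,.001).ravel();return P,a
for px in (L,Rr):
    P,a=fit(px);print(P[[0,-1]].round(4),np.arctan(a[1]/a[0]).round(4),a[2:].round(4))
print("disc",ray("wrist",np.array([255.5,151.]),.108,c).round(4),"handle end",ray("wrist",np.array([256,302.]),.126,c),ray("wrist",np.array([256,199.]),.126,c))
# dock rectangle fit in top image
t=cv2.imread("pics/top.png");hs=cv2.cvtColor(t,cv2.COLOR_BGR2HSV);m=np.zeros(t.shape[:2],np.uint8);m[172:265,283:342]=(hs[172:265,283:342,1]<70)*255
cs,_=cv2.findContours(m,0,1);k=max(cs,key=cv2.contourArea).reshape(-1,2)
Q=np.array([ray("top",p.astype(float),.008)[:2] for p in k]);b=cv2.minAreaRect((Q*1000).astype(np.float32));print(b)
```

```text
[(np.int64(212), 185), (np.int64(213), 194), (np.int64(213), 203), (np.int64(214), 212), (np.int64(214), 221), (np.int64(215), 230), (np.int64(215), 239)] [(np.int64(303), 185), (np.int64(302), 194), (np.int64(302), 203), (np.int64(301), 212), (np.int64(301), 221), (np.int64(300), 230), (np.int64(300), 239)]
[[ 0.4406 -0.2126]
 [ 0.5022 -0.2002]] 0.1961 [ 0.4704 -0.2063]
[[ 0.4229 -0.1253]
 [ 0.4844 -0.1123]] 0.2019 [ 0.4501 -0.1197]
disc [ 0.3828 -0.1809  0.108 ] handle end [ 0.46998354 -0.16295321  0.126     ] [ 0.40449955 -0.17628464  0.126     ]
((529.6935424804688, -150.97543334960938), (242.13543701171875, 89.87744903564453), 11.487663269042969)
```

Call:
move_arm(delta_pos=[[0,0.03,0.5],[0,0,0.5],[0,0,0.5],[0,0,0.2],[0,0,0.1],[0,0,0]], twist=[[0,0,0],[0,0,0],[0,0,0],[0,0,0],[0,0,0],[0,0,0]], hand=[5,5,5,5,5,5])

```text
time: 16.55
eef_pos: [0.4374, -0.1698, -0.0068]
ee_rot: [-0.314, 3.126, -0.0]
wrist_force: [-0.7, -0.3, -2.0]
finger_gap: 0.22
gripper_force: 59.0
```

Call:
move_arm(delta_pos=[[-0.3,0,0],[-0.3,0,0],[-0.2,0,0],[0,0,0]], twist=[[0,0,0],[0,0,0],[0,0,0],[0,0,0]], hand=[5,5,5,5])

```text
time: 17.05
eef_pos: [0.4774, -0.1616, -0.0071]
ee_rot: [-0.316, 3.125, -0.001]
wrist_force: [0.8, -0.4, -2.2]
finger_gap: 0.217
gripper_force: 59.0
```

```bash
cat >> h.py <<'E'
def uu():
    s=manip.sense();p=s["eef_pos"];f=s["wrist_force"];u=np.array([.9801,.1987]);n=np.array([-.1987,.9801])
    print("u %.4f n %.4f z %.4f F u %.1f n %.1f z %.1f t %.2f"%(u@p[:2],n@p[:2],p[2],u@f[:2],n@f[:2],f[2],s["time"]))
E
python3 -c "
from h import *
uu();snap('wrist','w6.png');b=snap('side','s6.png')
cv2.imwrite('pics/c6.png',cv2.resize(b[140:230,220:370],(750,450),interpolation=cv2.INTER_CUBIC)[:,:,::-1])"
```

```text
u 0.4358 n -0.2532 z -0.0071 F u 0.7 n -0.6 z -2.2 t 17.05
```

View pics/c6.png

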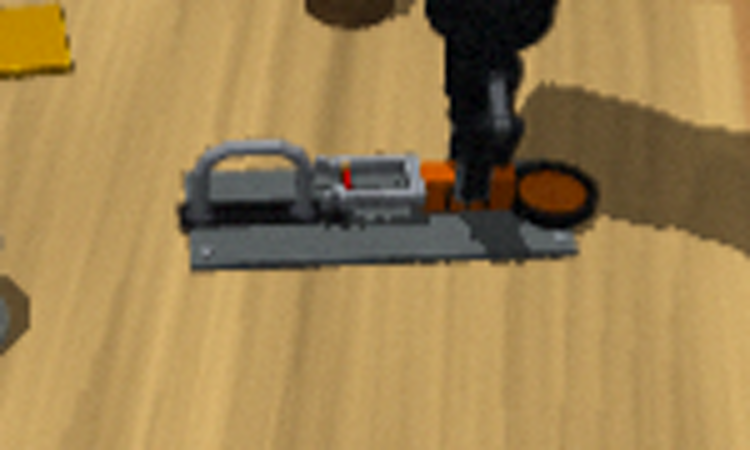

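The view shows the hook's mouth just short of the near leg, which stands at (302,190), with the hook lined up. Now I'll advance by feel.

Call:
move_arm(delta_pos=[[-0.04,0.01,0],[-0.04,0,0],[-0.04,0,0],[-0.04,0,0],[0,0,0]], twist=[[0,0,0],[0,0,0],[0,0,0],[0,0,0],[0,0,0]], hand=[5,5,5,5,5])

```text
time: 17.77
eef_pos: [0.4842, -0.1597, -0.0071]
ee_rot: [0.314, -3.126, 0.0]
wrist_force: [0.0, 0.5, -2.6]
finger_gap: 0.22
gripper_force: 59.0
```

```bash
python3 -c "
from h import *
uu()"
```

```text
u 0.4429 n -0.2527 z -0.0071 F u 0.1 n 0.5 z -2.6 t 17.77
```

Call:
move_arm(delta_pos=[[-0.04,0,0],[-0.04,0,0],[-0.04,0,0],[-0.04,0,0],[0,0,0]], twist=[[0,0,0],[0,0,0],[0,0,0],[0,0,0],[0,0,0]], hand=[5,5,5,5,5])

```text
time: 18.4
eef_pos: [0.4921, -0.158, -0.0071]
ee_rot: [0.314, -3.126, 0.0]
wrist_force: [-0.8, -0.3, -1.2]
finger_gap: 0.217
gripper_force: 59.0
```

```bash
python3 -c "
from h import *
uu()"
```

```text
u 0.4509 n -0.2527 z -0.0071 F u -0.8 n -0.1 z -1.2 t 18.40
```

Call:
move_arm(delta_pos=[[-0.04,0,0],[-0.04,0,0],[-0.04,0,0],[0,0,0]], twist=[[0,0,0],[0,0,0],[0,0,0],[0,0,0]], hand=[5,5,5,5])

```text
time: 18.9
eef_pos: [0.4971, -0.1569, -0.0073]
ee_rot: [0.313, -3.124, 0.0]
wrist_force: [-3.5, -1.5, -0.7]
finger_gap: 0.217
gripper_force: 59.1
```

```bash
python3 -c "
from h import *
uu()"
```

```text
u 0.4560 n -0.2526 z -0.0073 F u -3.8 n -0.8 z -0.7 t 18.90
```

Call:
move_arm(delta_pos=[[-0.04,0,0],[-0.04,0,0],[-0.04,0,0],[0,0,0]], twist=[[0,0,0],[0,0,0],[0,0,0],[0,0,0]], hand=[5,5,5,5])

```text
time: 19.4
eef_pos: [0.5022, -0.1556, -0.0075]
ee_rot: [0.313, -3.123, -0.0]
wrist_force: [-5.8, -2.2, -0.5]
finger_gap: 0.217
gripper_force: 59.2
```

```bash
python3 -c "
from h import *
uu();b=snap('side','s7.png')"
```

```text
u 0.4613 n -0.2523 z -0.0075 F u -6.2 n -1.0 z -0.5 t 19.40
```

Call:
move_arm(delta_pos=[[-0.04,0,0],[-0.04,0,0],[-0.04,0,0],[0,0,0]], twist=[[0,0,0],[0,0,0],[0,0,0],[0,0,0]], hand=[5,5,5,5])

```text
time: 19.95
eef_pos: [0.5084, -0.1551, -0.0075]
ee_rot: [0.312, -3.123, 0.002]
wrist_force: [-4.8, -5.8, -3.0]
finger_gap: 0.217
gripper_force: 58.9
```

```bash
python3 -c "
from h import *
uu()"
```

```text
u 0.4675 n -0.2531 z -0.0075 F u -5.9 n -4.7 z -3.0 t 19.95
```

Call:
move_arm(delta_pos=[[-0.04,0,0],[-0.04,0,0],[-0.04,0,0],[0,0,0]], twist=[[0,0,0],[0,0,0],[0,0,0],[0,0,0]], hand=[5,5,5,5])

```text
time: 20.45
eef_pos: [0.5154, -0.1542, -0.0072]
ee_rot: [0.312, -3.125, 0.003]
wrist_force: [-2.9, -5.4, -3.6]
finger_gap: 0.218
gripper_force: 58.9
```

```bash
python3 -c "
from h import *
uu()"
```

```text
u 0.4745 n -0.2536 z -0.0072 F u -3.9 n -4.8 z -3.6 t 20.45
```

Call:
move_arm(delta_pos=[[-0.04,0,0],[-0.04,0,0],[-0.04,0,0],[0,0,0]], twist=[[0,0,0],[0,0,0],[0,0,0],[0,0,0]], hand=[5,5,5,5])

```text
time: 20.95
eef_pos: [0.5219, -0.1529, -0.007]
ee_rot: [-0.313, 3.125, -0.002]
wrist_force: [0.4, -4.7, -2.9]
finger_gap: 0.216
gripper_force: 59.0
```

```bash
python3 -c "
from h import *
uu()"
```

```text
u 0.4812 n -0.2536 z -0.0070 F u -0.5 n -4.7 z -2.9 t 20.95
```

Call:
move_arm(delta_pos=[[-0.03,0,0],[-0.03,0,0],[0,0,0]], twist=[[0,0,0],[0,0,0],[0,0,0]], hand=[5,5,5])

```text
time: 21.32
eef_pos: [0.5252, -0.1518, -0.0069]
ee_rot: [-0.314, 3.125, -0.001]
wrist_force: [1.6, -5.3, -2.5]
finger_gap: 0.214
gripper_force: 59.0
```

```bash
python3 -c "
from h import *
uu()"
```

```text
u 0.4846 n -0.2531 z -0.0069 F u 0.5 n -5.5 z -2.5 t 21.32
```

Call:
move_arm(delta_pos=[[-0.03,0,0],[0,0,0]], twist=[[0,0,0],[0,0,0]], hand=[5,5])

```text
time: 21.58
eef_pos: [0.5267, -0.1514, -0.0069]
ee_rot: [-0.314, 3.125, -0.001]
wrist_force: [2.7, -5.0, -2.6]
finger_gap: 0.214
gripper_force: 58.9
```

```bash
python3 -c "
from h import *
uu()"
```

```text
u 0.4861 n -0.2531 z -0.0069 F u 1.6 n -5.5 z -2.6 t 21.57
```

Call:
move_arm(delta_pos=[[-0.03,0,0],[0,0,0]], twist=[[0,0,0],[0,0,0]], hand=[5,5])

```text
time: 21.82
eef_pos: [0.5271, -0.15, -0.0072]
ee_rot: [0.315, -3.125, -0.002]
wrist_force: [-0.7, 0.5, -2.5]
finger_gap: 0.216
gripper_force: 59.1
```

```bash
python3 -c "
from h import *
uu()"
```

```text
u 0.4868 n -0.2518 z -0.0072 F u -0.6 n 0.6 z -2.5 t 21.82
```

The side force vanished, so the gate flicked shut. I'll hold briefly, then draw back slowly.

Call:
move_arm(delta_pos=[[0,0,0],[0,0,0],[0.06,0,0],[0.06,0,0],[0.06,0,0],[0.06,0,0],[0.06,0,0],[0,0,0]], twist=[[0,0,0],[0,0,0],[0,0,0],[0,0,0],[0,0,0],[0,0,0],[0,0,0],[0,0,0]], hand=[5,5,5,5,5,5,5,5])

```text
time: 22.82
eef_pos: [0.5122, -0.1539, -0.0071]
ee_rot: [0.314, -3.125, -0.0]
wrist_force: [0.0, 0.4, -1.3]
finger_gap: 0.218
gripper_force: 59.1
```

```bash
python3 -c "
from h import *
uu()"
```

```text
u 0.4715 n -0.2526 z -0.0071 F u 0.1 n 0.4 z -1.3 t 22.82
```

Call:
move_arm(delta_pos=[[0.02,0,0],[0,0,0]], twist=[[0,0,0],[0,0,0]], hand=[5,5])

```text
time: 23.08
eef_pos: [0.5115, -0.1541, -0.0071]
ee_rot: [0.314, -3.126, 0.0]
wrist_force: [0.5, 0.7, -2.2]
finger_gap: 0.217
gripper_force: 59.1
```

```bash
python3 -c "
from h import *
uu()"
```

```text
u 0.4707 n -0.2526 z -0.0071 F u 0.6 n 0.6 z -2.2 t 23.07
```

Call:
move_arm(delta_pos=[[0.02,0,0],[0.02,0,0],[0,0,0]], twist=[[0,0,0],[0,0,0],[0,0,0]], hand=[5,5,5])

```text
time: 23.45
eef_pos: [0.5095, -0.1545, -0.0071]
ee_rot: [0.314, -3.126, 0.0]
wrist_force: [0.8, -0.5, -2.8]
finger_gap: 0.216
gripper_force: 59.1
```

```bash
python3 -c "
from h import *
uu()"
```

```text
u 0.4687 n -0.2527 z -0.0071 F u 0.7 n -0.6 z -2.8 t 23.45
```

Call:
move_arm(delta_pos=[[0.02,0,0],[0,0,0]], twist=[[0,0,0],[0,0,0]], hand=[5,5])

```text
time: 23.7
eef_pos: [0.509, -0.1547, -0.007]
ee_rot: [-0.314, 3.125, -0.0]
wrist_force: [2.6, 0.7, -2.5]
finger_gap: 0.215
gripper_force: 59.1
```

```bash
python3 -c "
from h import *
uu()"
```

```text
u 0.4681 n -0.2527 z -0.0070 F u 2.6 n 0.2 z -2.5 t 23.70
```

Call:
move_arm(delta_pos=[[0.02,0,0],[0,0,0]], twist=[[0,0,0],[0,0,0]], hand=[5,5])

```text
time: 23.95
eef_pos: [0.5086, -0.1548, -0.0069]
ee_rot: [-0.314, 3.124, -0.0]
wrist_force: [5.3, 1.4, -3.2]
finger_gap: 0.218
gripper_force: 59.0
```

```bash
python3 -c "
from h import *
uu()"
```

```text
u 0.4677 n -0.2528 z -0.0069 F u 5.5 n 0.3 z -3.2 t 23.95
```

Call:
move_arm(delta_pos=[[0.012,0,0],[0,0,0],[0,0,0],[0,0,0],[0,0,0],[0,0,0]], twist=[[0,0,0],[0,0,0],[0,0,0],[0,0,0],[0,0,0],[0,0,0]], hand=[5,5,5,5,5,5])

```text
time: 24.7
eef_pos: [0.5085, -0.1549, -0.0068]
ee_rot: [-0.315, 3.123, -0.0]
wrist_force: [6.4, 2.0, -4.1]
finger_gap: 0.214
gripper_force: 58.9
```

```bash
python3 -c "
from h import *
uu()"
```

```text
u 0.4676 n -0.2529 z -0.0068 F u 6.6 n 0.7 z -4.1 t 24.70
```

The pull held at 6.6 N for over 0.5 s. Next I'll ease forward, set it down and let go.

Call:
move_arm(delta_pos=[[-0.06,0,0],[-0.06,0,0],[0,0,0.015],[0,0,0.015],[0,0,0]], twist=[[0,0,0],[0,0,0],[0,0,0],[0,0,0],[0,0,0]], hand=[5,5,5,5,5])

```text
time: 25.32
eef_pos: [0.5127, -0.1538, -0.0087]
ee_rot: [0.314, -3.125, -0.0]
wrist_force: [0.3, 0.6, -1.8]
finger_gap: 0.212
gripper_force: 59.2
```

```bash
python3 -c "
from h import *
uu()"
```

```text
u 0.4719 n -0.2526 z -0.0087 F u 0.4 n 0.5 z -1.8 t 25.32
```

Call:
move_arm(delta_pos=[[0,0,0],[0,0,0],[0,0,0],[0,0,0],[0,0,0]], twist=[[0,0,0],[0,0,0],[0,0,0],[0,0,0],[0,0,0]], hand=[24,30,50,60,60])

```text
time: 25.95
eef_pos: [0.5129, -0.1538, -0.0086]
ee_rot: [0.314, -3.126, 0.0]
wrist_force: [0.4, -0.2, 0.3]
finger_gap: 0.704
gripper_force: 0.0
```

Call:
move_arm(delta_pos=[[0,0,-0.2],[0,0,-0.4],[0,0,-0.6],[0,0,-0.6],[0,0,-0.6],[0,0,-0.6],[0,0,0]], twist=[[0,0,0],[0,0,0],[0,0,0],[0,0,0],[0,0,0],[0,0,0],[0,0,0]], hand=[60,60,60,60,60,60,60])

```text
time: 26.82
eef_pos: [0.5145, -0.1545, 0.1442]
ee_rot: [-0.314, 3.122, -0.004]
wrist_force: [0.4, -0.1, -0.3]
finger_gap: 0.7
gripper_force: 0.0
```

```bash
python3 -c "
from h import *
uu();a=snap('wrist','w8.png');b=snap('side','s8.png')
cv2.imwrite('pics/c8.png',np.hstack([cv2.resize(a,(400,300)),cv2.resize(b[140:230,230:350],(400,300),interpolation=cv2.INTER_CUBIC)])[:,:,::-1])"
```

```text
u 0.4736 n -0.2536 z 0.1442 F u 0.4 n -0.2 z -0.3 t 26.82
```

View pics/c8.png

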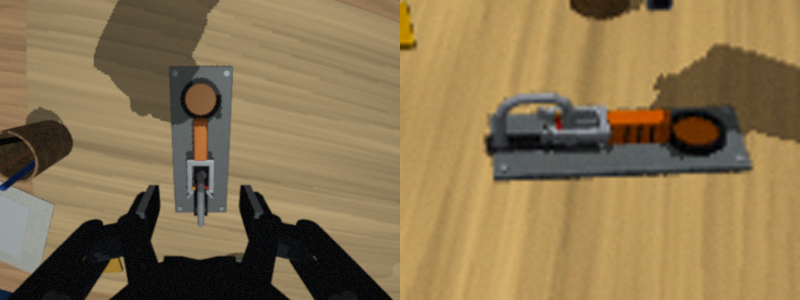

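The paddle lies flat on the tray, with the disc at (200,98) in the wrist view. The hook is around the near leg and the gripper is clear, so I'm handing in.

```bash
python3 -c "
from cell import manip
print(manip.finish_job())"
```

```text
the job is handed in; nothing more can be done
None
```

The paddle is hooked on the ring's near leg with the gate shut. The pull-back read 6.6 N at the wrist, and the paddle was released flat on its tray; the job was handed in at about 27 s, with no verdict returned.

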